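Open the hatch of a tumbling barrel

ROBOT

A 6-joint arm with a two-finger parallel gripper is mounted at the origin on a cart in front of the work surface, level with it; the furniture and walls round the work are solid. World frame = base frame: x ahead of the robot, y to its left, z up, the work surface at z = 0. Lengths are in m, angles in degrees, forces in N, time in s.
With the tool pointing down it reaches from about 0.4 to 0.825 m from the base axis. Payload 7 kg.
Tool frame: the origin (TCP) lies at the very end of the fingers, on their centre line; the grasp point (between the pads) lies 19 mm behind it; x points along the fingers, z is the direction in which the jaws open and shut, and the axes are right-handed (so a half turn about x gives the same grasp; the last joint's range is limited). The gripper opens to 88 mm and grips with 3 to 60 N. Pads are 19 mm wide; open, the fingers measure 130 mm over their backs; the gripper's body (78 mm by 193 mm) begins 47 mm behind the grasp point.
Start: joints at [82.684, 20.546, 0.682, 0, -70.136, -16.507], TCP at [0.273, 0.617, 0.188] pointing down, gripper open.
Joint ranges: [-176.03, 176.03], [-82.01, 121.73], [-58.28, 71.71], [-173.87, 95.51], [-174.79, -0.11], [-173.66, 173.66]. Speed limits (degrees/s): [136.94, 136.94, 172.46, 180, 180, 180].

INTERFACE

Orientations are given as [roll, pitch, yaw] about the fixed x, y, z axes, in that order (R = Rz(yaw) Ry(pitch) Rx(roll)).
In Python, from plant import sensors, cams, workorder gives the robot as it stands. The module is installed in compiled form; this text tells all that it offers.
- The arm moves only by the shell command python3 -m handwheel 'ROWS' [OPENING] [FORCE]. ROWS is JSON, one flat list of numbers, 4 for each row, row after row: the shift along the tool's x, y, z in cm, then the turn about the tool's x in degrees. A call has exactly 10 rows; each row is the pose to reach, as a shift and turn from the pose commanded when the call began, along the tool's axes at that moment; what a row does not reach only later rows make up. A row lasts 1/8 s, in which the tool goes at most 62.5 mm and 10.7 degrees, less where a joint would pass 70% of its speed; a pose out of reach is approached as far as the arm can. A call with a gripper value outside its range is refused whole. OPENING is the finger opening in cm, from 0 to 8.76, set as the call begins (- or left out, the last holds). The fingers move at their own pace and stop on an object; FORCE is the grip in N (left out, the last holds). Time passes only in rows, so rows that repeat a pose let the fingers close, or fill a call up. It gives the time, the measured TCP pose, the force and the opening at its end, in the units of the state.
- sensors.get_state(): the state, without advancing time (a new reading comes with each control period).
- cams.capture(name): name is "scene" or "top" or "wrist"; returns a dict with "image" (480x640x3 uint8, red, green, blue), "fov_y" (degrees; the focal length in pixels is half the picture's height over the tangent of half this angle, whatever the lens; pixels are square), "cx", "cy" (the principal point, pixels), "xyz" and "rotation" of the camera in the world. Camera axes: x right, y down, z forward; pixel columns grow to the right and rows downward; lengths in m; the calibration is good to about 2 mm. A picture is of the moment at which its call begins. There is no depth.
- workorder.close_job(): hands the job in, once; it reports no verdict.
The state is a dict: "time_s": time; "joints": joint angles; "qd": joint speeds; "joint_torque": joint torques, N m; "tcp_pos": TCP position; "eef_rot": TCP orientation; "contact_force": force on the tool from outside, world axes, zero at the start; "moment": the same for the moment, N m; "gripper_width": finger opening in m.
Only numpy, scipy, OpenCV 4.12 (cv2) and the standard library are available. Lean on these libraries where they do the work, as an engineer would, in place of code of your own. Each camera call takes 0.05 s, during which the arm holds its last target.

TASK

Open the stone-tumbling barrel. Its clamp knob has a left-hand thread: turn it clockwise (seen from above) about one and a half turns, so that its pad stands clear of the hatch plate; then lift the hatch by its bow handle, enough for the cleat to pass over the end lip, draw the hatch out of its grooves, and lay it gently on the bare bench top, flat, handle up, clear of the barrel and its cradle and without shifting the other things on the bench.

Things in the scene. Friction and masses are not known exactly. Their poses are not given: they have to be found in the camera images.
- barrel: Grey six-sided tumbling barrel, 176 mm long, 132 mm across flats, fixed in a wooden cradle (board 236 x 96 x 12 mm, end posts 88 mm high at x = +-104 mm). Origin: bench top under its middle; x along the barrel, z up. The end with the lip is the -x end; the hatch comes out towards -x. Side walls 65 mm apart with inward tops form the hatch's grooves, x = -88 to +82 mm.
- end_lip (a point): Middle of the top edge of the end lip, the steel bar across the -x end of the hatch opening: 8 mm wide in x, standing 7 mm above the barrel's deck, 157 mm above the bench, level with the rim on which the hatch plate rests. The undersides of the groove tops are 15 mm higher: 10 mm of play above the 5 mm plate.
- bridge_top (a point): Middle of the top of the steel bridge that stands across the barrel, over the hatch, and carries the clamp screw; 194 mm above the bench. The bridge is 26 mm wide (barrel's x), 97 mm long (y), 12 mm thick. A round bush, 33 mm in diameter and 6 mm high, stands on it.
- knob_hub (a point): Middle of the black three-armed clamp knob, on its vertical screw axis at mid-height of the arms (24 mm above the bridge when tight); rises with the knob. Arms: round bars 16 mm thick with 18 mm balls at the ends, reaching 46 mm from the axis, 120 degrees apart; the point's x axis points along one arm and turns with it (start angle varies). Hub 34 mm in diameter, from 12 mm below to 14 mm above this point.
- clamp_knob (a joint): Turning of the clamp knob in rad: near 0 tight, grows as it is turned clockwise seen from above (left-hand thread), which loosens it; stop at 12.6. The knob and the rubber pad under it (28 mm in diameter, pressing on the middle of the hatch plate) rise 6 mm a turn. It takes about 0.18 N m to turn and stays where it is left.
- hatch_handle (a point): Centre of the grip bar of the hatch's bow handle, on the tongue that overhangs the lip end. The bar is 12 mm thick (along the hatch's x), 54 mm long (y), 14 mm high, with 28 mm of air under it; centre 40 mm above the plate's underside. Axes: the hatch's own, x along the plate, z up; parallel to the barrel's while closed, with the bar 114 mm to -x of the barrel's middle.
- hatch_mid (a point): Point in the middle of the thickness of the hatch, an aluminium plate 207 x 62 x 5 mm of about 0.16 kg. From this point it runs 127 mm to -x and 80 mm to +x (hatch axes). A cleat under it (x = -78 to -72 mm, 6 mm deep, 34 mm wide) sits behind the end lip with 2 mm of play: raise the lip end about 8 mm, then slide to -x. Out of the grooves after 170 mm.
- bench_front (a point): Point on the bench top amid its free front part. From here 115 mm to either side in x and 140 mm in y the top is bare but for the bystanders listed below and the barrel's cradle; beyond that stand the mast and the lap machine: do not swing the hatch over there.
- facet_mast: Fixed facetting mast on the bench, left of and behind the barrel: foot 120 x 135 mm, rod and carriage plates up to 320 mm. Origin: on the bench within it; its parts lie within 100 mm in x and 140 mm in y of the origin. Keep the arm and the hatch clear of it.
- lap_machine: Fixed lap machine. Its square steel column (60 mm wide, up to 470 mm above the bench, on a 12 mm foot plate 220 mm in x by 140 mm in y) stands 50 mm in x and -268 mm in y from this origin; its lap disc, 300 mm in diameter, lies +188 mm in y from it. The origin is 170 mm below the bench top.
- glass_jar: Jar of green powder with a cork-coloured lid, 51 mm in diameter, 70 mm high; bystander. Origin: centre of its foot.
- squat_tub: Squat white tub with a red lid, 62 mm in diameter, 38 mm high; bystander. Origin: centre of its foot.
- canister: Black canister with a grey lid, 34 mm in diameter, 51 mm high; bystander. Origin: centre of its foot.
- stone: Two-layered dressing stone, 34 x 90 (along its y) x 21 mm; bystander. Origin: centre of its underside.
- brush: Blue toothbrush, 16 x 180 (along its y) x 18 mm; bystander. Origin: centre of its underside.

How it is judged (in metres and radians):
On the way, in this order (a step that is already met when the one before it is completed fails the run):
1. the clamp knob is backed off by at least half a turn clockwise (value of joint clamp_knob above 3.1 rad), for 0.1 s.
2. the hatch is drawn out of its grooves over the lip end (x of hatch_handle in the frame of barrel below -0.27 m), for 0.05 s.
At the end, for the whole second after the job is handed in: The clamp knob is at least half a turn loose; the hatch lies still on the bench top, handle up and flat (tilt under 0.12 rad, grip bar's centre less than 60 mm above the bench), not touching the barrel or its cradle (value of joint clamp_knob above 3.1 rad and height (world z) of hatch_handle below 0.06 m and angle between hatch_handle's own z axis and vertical below 0.12 rad and contact force between hatch and barrel below 0.05 N and linear speed of hatch below 0.02 m/s).
It fails at once if a bystanding thing is pushed away from its place (30 mm; the brush 40 mm) or tipped over (distance of any of glass_jar, squat_tub, canister, stone from where it was at the start of the episode above 0.03 m or distance of brush from where it was at the start of the episode above 0.04 m or angle between any of glass_jar, squat_tub, canister's own z axis and vertical above 0.5 rad).
It fails at once if the hatch is dropped or flung (faster than 1.1 m/s) (linear speed of hatch above 1.1 m/s).
It also fails if it takes over 58 s, if anything falls off the work surface, if the arm or the gripper's body presses on something with over 40 N, if the wrist force passes 120 N, or if a joint passes its speed limit or range.

## Working session

There is one attempt and no reset: what is moved stays moved. The work goes in short steps, Python scripts to look and compute and a shell command to move; the robot and the scene stay as the last step left them, time stands still between calls to the robot, and variables do not carry over. Pictures are saved under pics/ and viewed, and the job is handed in when it is done.

```bash
ls; mkdir -p pics
python3 - <<'E'
from plant import sensors,cams
import cv2
print(sensors.get_state())
for n in ["scene","top","wrist"]:
    c=cams.capture(n); cv2.imwrite(f"pics/{n}0.png",c["image"][:,:,::-1])
    print(n,{k:v for k,v in c.items() if k!="image"})
E
```

```text
pics
{'time_s': 0.0, 'joints': array([ 8.26839836e+01,  2.05897854e+01,  6.34467210e-01, -2.01335745e-02,
       -7.01361485e+01, -1.65070884e+01]), 'qd': array([-0.0182736 ,  0.04216671, -0.0335048 , -0.02870086, -0.04705273,
        0.14426315]), 'joint_torque': array([-1.30442904e-04, -5.82711482e+01,  2.93071997e+01,  6.99741215e+00,
        7.00251694e-03, -1.57603299e-04]), 'tcp_pos': array([0.27244676, 0.61697309, 0.18684659]), 'eef_rot': array([   4.81750148,   89.9065949 , -109.01245951]), 'contact_force': array([-0.41109131, -0.19594096,  0.166577  ]), 'moment': array([-0.00074806,  0.08238161, -0.00939812]), 'gripper_width': 0.08787696238480018}
scene {'fov_y': 45.58745490907038, 'cx': 314.7222596645308, 'cy': 240.36698626687348, 'xyz': array([-0.27968659, -0.58994732,  0.91614806]), 'rotation': array([-130.97990233,   -1.20441995,  -53.79894255])}
top {'fov_y': 44.351996594887424, 'cx': 317.61152290347803, 'cy': 241.9459867601665, 'xyz': array([0.46192268, 0.00323494, 1.38064856]), 'rotation': array([-176.29770062,   -0.86032277,  -89.51120751])}
wrist {'fov_y': 71.82352692723096, 'cx': 322.0472063223272, 'cy': 241.3760192729537, 'xyz': array([0.34426706, 0.58615338, 0.38301772]), 'rotation': array([ 1.63558986e+02, -5.49013796e-02, -1.13815692e+02])}
```

View pics/scene0.png

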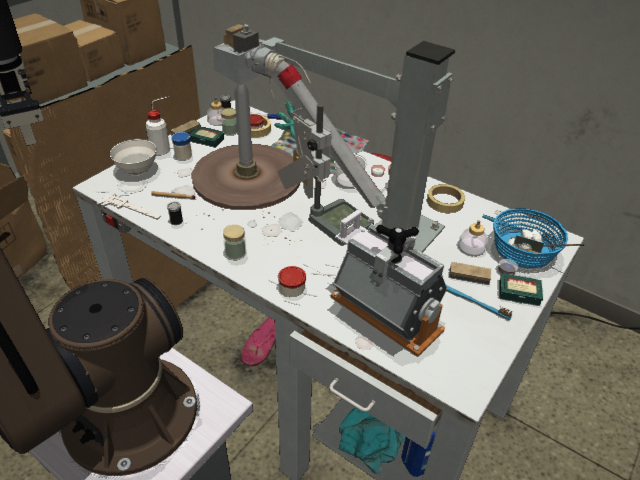

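View pics/top0.png

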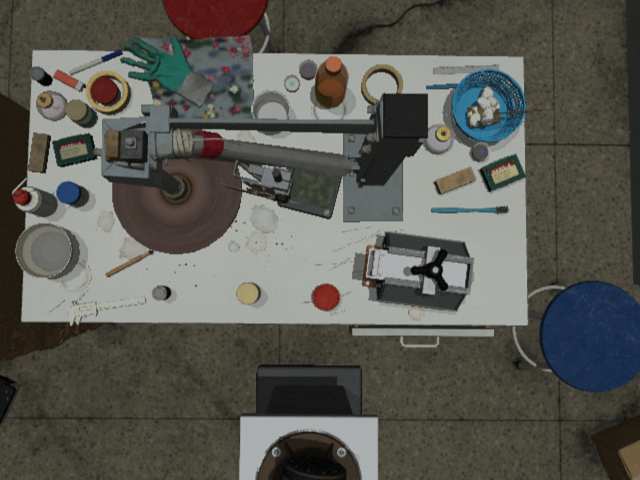

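View pics/wrist0.png

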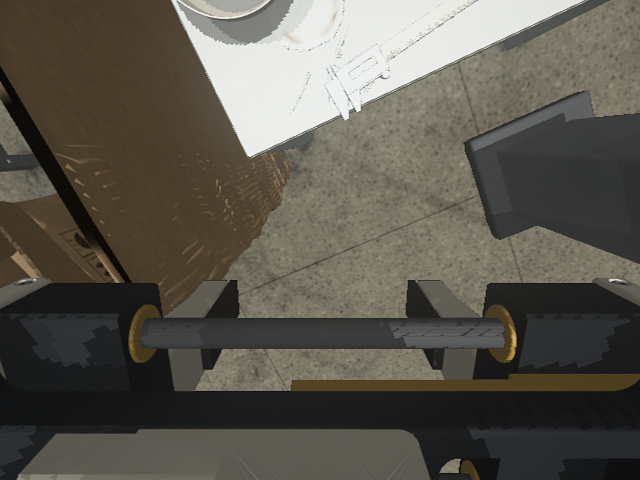

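The scene view shows the barrel at about (395,275) with the knob at (400,240). In the top view the barrel is at (420,270), the knob hub at (435,268) and the handle at about (373,265). The lip end therefore points to world +y. Next I'll zoom in and measure.

```bash
cat > h.py <<'E'
import numpy as np,cv2
from scipy.spatial.transform import Rotation as R
from plant import sensors,cams
def K(c):
    f=240/np.tan(np.radians(c["fov_y"]/2)); return np.array([[f,0,c["cx"]],[0,f,c["cy"]],[0,0,1]])
def Rm(c): return R.from_euler('xyz',c["rotation"],degrees=True).as_matrix()
def proj(c,P):
    p=(np.atleast_2d(P)-c["xyz"])@Rm(c); q=p@K(c).T; return q[:,:2]/q[:,2:]
def ray(c,uv,z):
    d=Rm(c)@np.linalg.inv(K(c))@np.array([uv[0],uv[1],1.]); return c["xyz"]+d*(z-c["xyz"][2])/d[2]
def tri(obs):
    A=np.zeros((3,3));b=np.zeros(3)
    for c,uv in obs:
        d=Rm(c)@np.linalg.inv(K(c))@np.array([uv[0],uv[1],1.]);d/=np.linalg.norm(d)
        M=np.eye(3)-np.outer(d,d);A+=M;b+=M@c["xyz"]
    return np.linalg.solve(A,b)
def crop(c,u0,v0,u1,v1,name,s):
    im=c["image"][v0:v1,u0:u1,::-1]; cv2.imwrite(name,cv2.resize(im,None,fx=s,fy=s,interpolation=cv2.INTER_CUBIC))
E
python3 - <<'E'
from h import *
import pickle
d={n:cams.capture(n) for n in["scene","top"]}
pickle.dump(d,open("c0.pkl","wb"))
crop(d["top"],340,220,500,330,"pics/topc.png",5)
crop(d["scene"],320,200,460,360,"pics/scc.png",3.7)
E
```

```text
(no output)
```

View pics/topc.png

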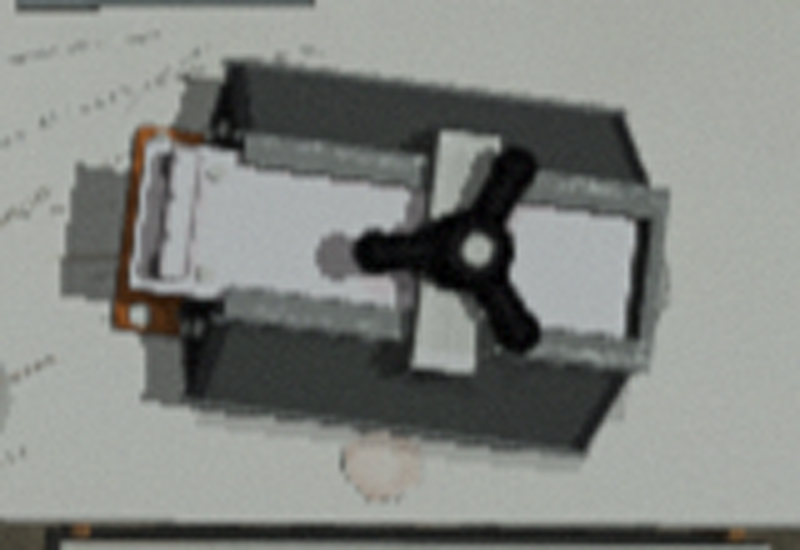

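View pics/scc.png

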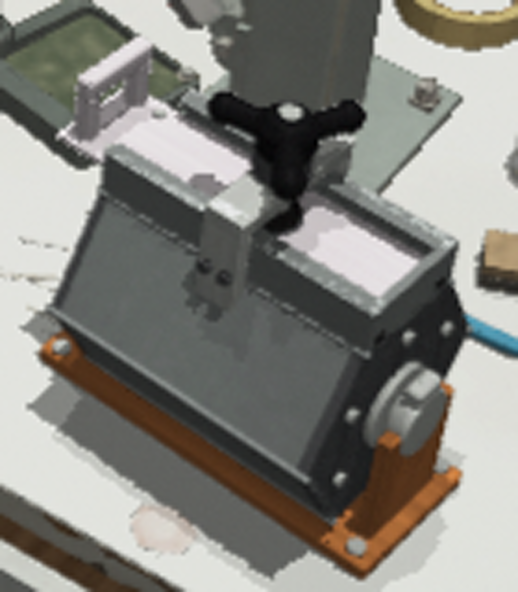

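Run:
```python
from h import *
import pickle
d=pickle.load(open("c0.pkl","rb"));t=d["top"];s=d["scene"]
T=lambda u,v:(340+(u-2)/5,220+(v-2)/5)
S=lambda u,v:(320+(u-1.3)/3.7,200+(v-1.3)/3.7)
for n,p,z in [("hub",(478,250),.232),("b1",(372,250),.218),("b2",(517,163),.218),("b3",(521,333),.218),
 ("br1",(440,130),.194),("br2",(501,133),.194),("br3",(474,373),.194),("br4",(412,369),.194),
 ("bar a",(180,150),.204),("bar b",(170,280),.204),("plate r1",(636,220),.162),("plate r2",(626,335),.162),
 ]: print(n,ray(t,T(*p),z).round(4))
print("scene")
for n,p,z in [("hub",(292,111),.232),("b1",(222,107),.218),("b2",(352,115),.218),("b3",(290,183),.218),("bara",(147,43),.204),("barb",(84,77),.204)]:
  print(n,ray(s,S(*p),z).round(4))
print(tri([(t,T(478,250)),(s,S(292,111))]))
for n,p,z in [("jar",(248,293),.07),("tub",(326,297),.038),("can",(161,293),.051),("stoneC",(455,180),.021),("brush L",(432,210),.01),("brush R",(508,210),.01)]: print(n,ray(t,p,z).round(3))
```

```text
hub [ 0.4844 -0.2437  0.232 ]
b1 [ 0.4843 -0.2047  0.218 ]
b2 [ 0.5193 -0.2624  0.218 ]
b3 [ 0.4521 -0.2637  0.218 ]
br1 [ 0.5336 -0.2367  0.194 ]
br2 [ 0.5326 -0.2615  0.194 ]
br3 [ 0.4356 -0.2501  0.194 ]
br4 [ 0.437 -0.225  0.194]
bar a [ 0.524  -0.1301  0.204 ]
bar b [ 0.4719 -0.1262  0.204 ]
plate r1 [ 0.4988 -0.3247  0.162 ]
plate r2 [ 0.4511 -0.3202  0.162 ]
scene
hub [ 0.4853 -0.2429  0.232 ]
b1 [ 0.4815 -0.2053  0.218 ]
b2 [ 0.5171 -0.2621  0.218 ]
b3 [ 0.4514 -0.2631  0.218 ]
bara [ 0.5186 -0.1364  0.204 ]
barb [ 0.4729 -0.1256  0.204 ]
[ 0.48433043 -0.24345456  0.23290038]
jar [0.432 0.137 0.07 ]
tub [ 0.424 -0.036  0.038]
can [0.43  0.334 0.051]
stoneC [ 0.698 -0.336  0.021]
brush L [ 0.629 -0.285  0.01 ]
brush R [ 0.63  -0.464  0.01 ]
```

The hub triangulates to z = 0.233, against 0.232 expected, and the bridge length comes out at about 97 mm, so the calibration is consistent. Barrel x points along world yaw −96.8°. Before moving I'll check the mast, the column and the tool axes.

Run:
```python
from h import *
import pickle
d=pickle.load(open("c0.pkl","rb"));t=d["top"];s=d["scene"]
print(R.from_euler('xyz',sensors.get_state()["eef_rot"],degrees=True).as_matrix().round(3))
crop(t,90,90,440,330,"pics/topm.png",2.2)
crop(s,180,90,460,300,"pics/scm.png",2.8)
hub=np.array([.484,-.2435]);xb=np.array([-.118,-.993])
# overlay expected points
im=t["image"][:,:,::-1].copy()
for P in [(*(hub-.114*xb),.204),(*(hub-.335*xb),.045),(*hub,.232),(*(hub-.084*xb),.157)]:
    p=proj(t,P)[0];print(P,p.round(1))
```

```text
[[-0.     0.915 -0.404]
 [-0.001 -0.404 -0.915]
 [-1.     0.     0.001]]
(np.float64(0.497452), np.float64(-0.130298), 0.204) [375.7 262.8]
(np.float64(0.5235299999999999), np.float64(0.08915500000000004), 0.045) [271.1 252.5]
(np.float64(0.484), np.float64(-0.2435), 0.232) [435.1 269.8]
(np.float64(0.49391199999999996), np.float64(-0.160088), 0.157) [387.4 265.3]
```

View pics/topm.png

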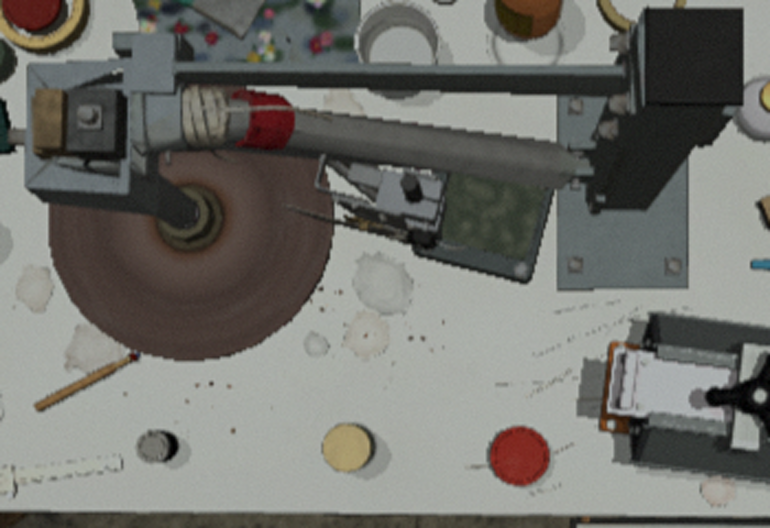

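View pics/scm.png

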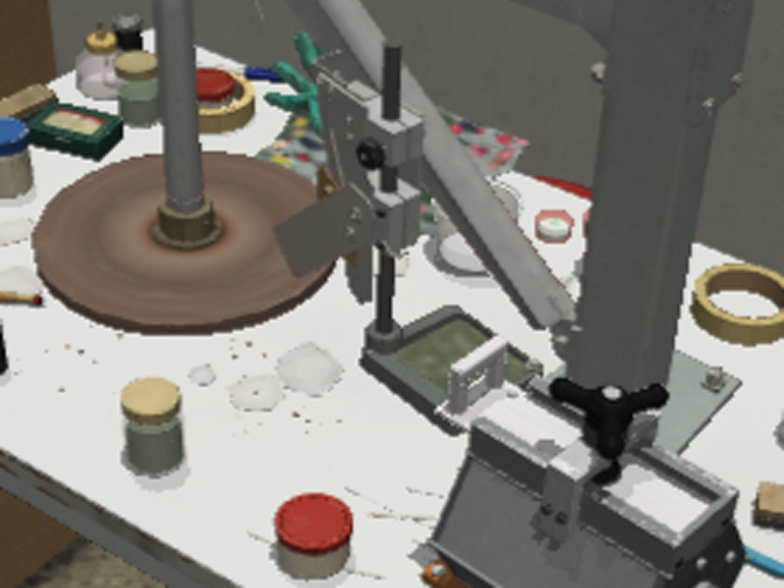

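Run:
```python
from h import *
import pickle
d=pickle.load(open("c0.pkl","rb"));t=d["top"];s=d["scene"]
M=lambda u,v:(90+u/2.2,90+v/2.2)
for n,p,zs in [("foot corner R",(525,282),(.0,.03)),("foot corner L",(415,250),(0,.03)),("carriage low",(430,240),(.05,.15,.25)),("blade tip",(288,207),(.1,.2)),("blade mid",(385,228),(.15,.25)),("disc R",(333,225),(.02,)),("disc front",(200,360),(.02,)),("col foot",(557,290),(.012,)),("col base",(595,208),(0.012,)),("bench front",(300,513),(0,)),("arm tube mid",(400,155),(.3,))]:
  for z in zs: print(n,z,ray(t,M(*p),z).round(3))
```

```text
foot corner R 0.0 [ 0.608 -0.042  0.   ]
foot corner R 0.03 [ 0.605 -0.041  0.03 ]
foot corner L 0 [0.641 0.076 0.   ]
foot corner L 0.03 [0.637 0.074 0.03 ]
carriage low 0.05 [0.645 0.058 0.05 ]
carriage low 0.15 [0.631 0.054 0.15 ]
carriage low 0.25 [0.618 0.05  0.25 ]
blade tip 0.1 [0.67  0.197 0.1  ]
blade tip 0.2 [0.654 0.182 0.2  ]
blade mid 0.15 [0.642 0.097 0.15 ]
blade mid 0.25 [0.628 0.089 0.25 ]
disc R 0.02 [0.664 0.162 0.02 ]
disc front 0.02 [0.52  0.298 0.02 ]
col foot 0.012 [ 0.598 -0.076  0.012]
col base 0.012 [ 0.687 -0.116  0.012]
bench front 0 [0.36  0.194 0.   ]
arm tube mid 0.3 [0.683 0.074 0.3  ]
```

```bash
cat >> h.py <<'E'
def rel(P,yaw_y=None):
    """world target(s) -> tool cm shifts from current measured pose; turn to bring tool y to yaw"""
    s=sensors.get_state(); M=R.from_euler('xyz',s["eef_rot"],degrees=True).as_matrix()
    out=(np.atleast_2d(P)-s["tcp_pos"])@M*100
    y=np.degrees(np.arctan2(M[1,1],M[0,1]))
    print("yaw_y",y.round(2),"j6",s["joints"][5].round(1)); print(out.round(2))
    if yaw_y is not None: print("turn",((y-yaw_y+180)%360-180).round(2))
E
python3 -c "
from h import *
rel([(.273,.617,.26),(.38,.35,.30),(.46,.05,.30),(.46,-.258,.29)],31)"
```

```text
yaw_y -23.83 j6 -16.5
[[-7.270e+00  5.000e-02  1.000e-02]
 [-1.125e+01  2.062e+01  2.012e+01]
 [-1.123e+01  4.006e+01  4.433e+01]
 [-1.021e+01  5.250e+01  7.250e+01]]
turn -54.83
```

```bash
python3 -m handwheel '[-5,1,1,0, -9,5,5,0, -11.2,10,9.5,0, -11.2,14,13.5,0, -11.2,18,17.5,0, -11.2,21.5,21,0, -11.2,25,25,0, -11.2,28,29.5,0, -11.2,31,33.5,0, -11.2,34,37,0]' 2.6
```

```text
time_s: 1.5
tcp_pos: [0.4342, 0.1399, 0.3001]
eef_rot: [157.1, 89.9, 43.3]
contact_force: [0.6, 0.2, -0.1]
gripper_width: 0.0264
```

```bash
python3 -c "
from h import *
rel([(.46,.05,.30),(.46,-.258,.29)],31)"
```

```text
yaw_y -23.82 j6 23.5
[[1.000e-02 5.990e+00 7.180e+00]
 [9.900e-01 1.843e+01 3.536e+01]]
turn -54.82
```

```bash
python3 -m handwheel '[0,3,3.5,-6, 0,6,7,-12, 0,8,11.5,-18, 0,10,16,-24, 0,12,20.5,-30, 0,14,25,-36, 0,15.5,29,-43, 0,17,33,-49, 0,18.4,35.4,-54.8, 0,18.4,35.4,-54.8]'
python3 - <<'E'
from h import *
rel((.460,-.258,.203),31)
c=cams.capture("wrist");cv2.imwrite("pics/w1.png",c["image"][:,:,::-1])
for P in [(.484,-.2435,.232),(.452,-.2627,.218),(.484,-.2065,.218)]: print(proj(c,P))
E
```

```text
time_s: 2.75
tcp_pos: [0.4592, -0.258, 0.2992]
eef_rot: [-124.1, 89.9, 176.8]
contact_force: [-0.2, 0.7, -0.4]
gripper_width: 0.0257
yaw_y 30.87 j6 128.8
[[9.62 0.08 0.04]]
turn -0.13
[[321.22011852 207.36418795]]
[[321.3525958  246.47309148]]
[[282.90738974 181.56614945]]
```

View pics/w1.png

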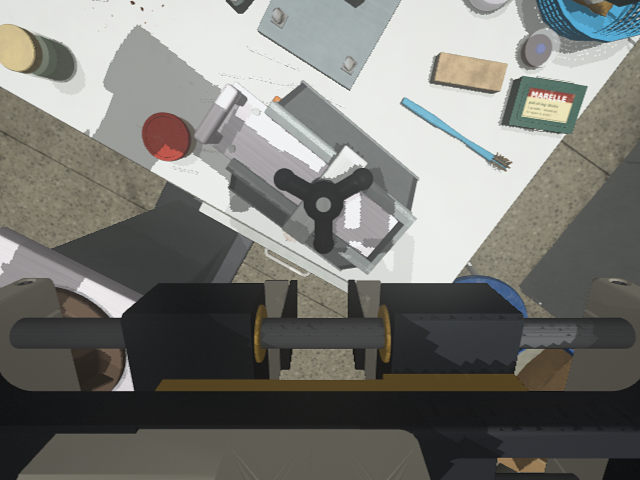

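The wrist view shows the hub at (323,204) and the near ball at (322,246), which match the predicted (321,207) and (321,246). I'll descend to straddle that arm and start turning clockwise.

```bash
python3 -m handwheel '[3,0.1,0,0, 6,0.1,0,0, 8,0.1,0,0, 9.6,0.1,0,0, 9.6,0.1,0,0, 9.6,0.14,-0.49,10, 9.6,0.27,-0.96,20, 9.6,0.48,-1.4,30, 9.6,0.76,-1.8,40, 9.6,1.1,-2.14,50]' && python3 -c "
from h import *
rel((.484,-.2435,.203)); print(sensors.get_state()['contact_force'])"
```

```text
time_s: 4.05
tcp_pos: [0.4587, -0.2323, 0.205]
eef_rot: [95.2, 89.9, -14.1]
contact_force: [0.4, 0.2, 0.3]
gripper_width: 0.0264
yaw_y -19.35 j6 75.6
[[0.21 2.76 0.21]]
[0.42358089 0.15263613 0.33360235]
```

Run:
```python
from h import *
c=cams.capture("scene");crop(c,320,150,480,300,"pics/s2.png",4)
```

```text
(no output)
```

View pics/s2.png

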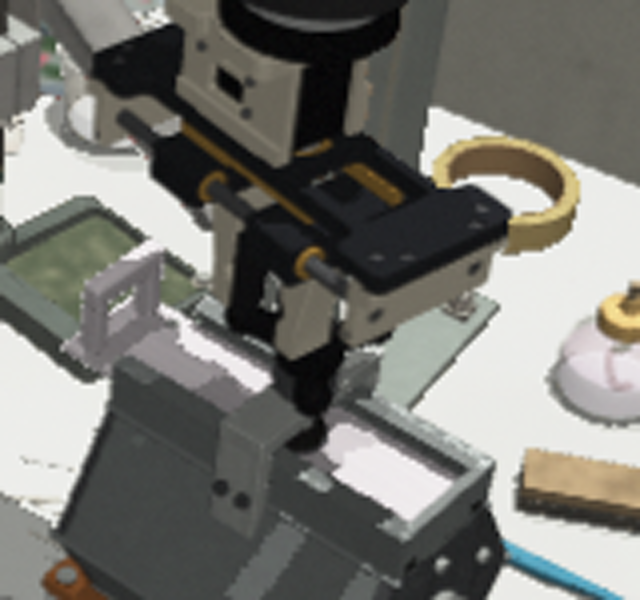

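Run:
```python
from h import *
c=cams.capture("wrist");cv2.imwrite("pics/w2.png",c["image"][:,:,::-1])
a=np.radians(np.array([-149,-29,91])-50)
for x in a: print(np.degrees(x),proj(c,(.484+.037*np.cos(x),-.2435+.037*np.sin(x),.219)))
print(proj(c,(.484,-.2435,.232)))
print(sensors.get_state()["contact_force"],sensors.get_state()["moment"])
```

```text
-199.0 [[327.35008285 295.22554789]]
-79.0 [[384.15433947 202.9727078 ]]
41.0 [[268.63654777 204.62122822]]
[[327.00933287 242.4287001 ]]
[ 0.37486751 -0.7623884   1.15845937] [-0.06228442  0.04101993 -0.02410477]
```

View pics/w2.png

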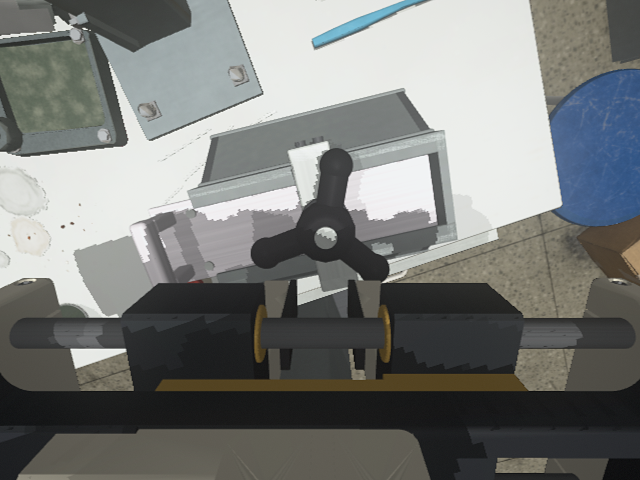

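Run:
```python
from h import *
c=cams.capture("wrist")
for p in [(375,268),(337,160),(272,250)]:
  w=ray(c,p,.218);print(w,np.degrees(np.arctan2(w[1]+.2435,w[0]-.484)),np.hypot(w[1]+.2435,w[0]-.484))
print(ray(c,(326,237),.232)); s=sensors.get_state();print(s)
# where do tips project
M=R.from_euler('xyz',s["eef_rot"],degrees=True).as_matrix()
for dz in(-.013,0,.013): print(proj(c,s["tcp_pos"]+M@np.array([0,0,dz])))
```

```text
[ 0.45595505 -0.26390975  0.218     ] -143.95469555108735 0.034685397584160046
[ 0.5220579  -0.26225888  0.218     ] -26.238866119419605 0.04242993389444766
[ 0.48620918 -0.21059394  0.218     ] 86.15915500573276 0.03298013348969367
[ 0.48710819 -0.24387612  0.232     ]
{'time_s': 4.2, 'joints': array([-4.95859771e+00,  4.55352760e+00, -1.78833652e+01,  1.51261290e-02,
       -6.74733275e+01,  7.61273388e+01]), 'qd': array([-0.413697  ,  0.28968172, -0.1406085 ,  0.00894631,  0.13544893,
        3.23220374]), 'joint_torque': array([  0.1398296 , -35.45594573,  28.86387169,   6.76930547,
         0.08627319,  -1.05837554]), 'tcp_pos': array([ 0.4585673 , -0.23240811,  0.20476726]), 'eef_rot': array([ 95.0212013 ,  89.90913895, -13.8042735 ]), 'contact_force': array([0.28843062, 0.45706911, 0.23458688]), 'moment': array([-0.05303806,  0.00172171, -0.01104573]), 'gripper_width': 0.025768088259249554}
[[302.54691045 272.18324404]]
[[323.02227284 272.09333503]]
[[343.50242611 272.00340498]]
```

Run:
```python
from h import *
s=sensors.get_state();M=R.from_euler('xyz',s["eef_rot"],degrees=True).as_matrix()
w=cams.capture("wrist");c=cams.capture("scene")
print("cam in tool",(w["xyz"]-s["tcp_pos"])@M, (M.T@Rm(w)).round(2))
im=cv2.resize(c["image"][150:300,320:480,::-1],None,fx=5,fy=4*1.25,interpolation=cv2.INTER_CUBIC)
for d,col in [(0,(0,0,255)),(-.019,(0,255,0)),(-.066,(255,0,0))]:
  for dz in(-.013,.013):
    p=proj(c,s["tcp_pos"]+M@np.array([d,0,dz]))[0]; q=((p-[320,150])*5).astype(int); print(d,dz,p,q); cv2.circle(im,tuple(int(v) for v in q),5,col,2)
for a in(-149,-29,91):
    x=np.radians(a);p=proj(c,(.484+.037*np.cos(x),-.2435+.037*np.sin(x),.218))[0];cv2.circle(im,tuple(int(v) for v in (p-[320,150])*5),5,(0,255,255),2)
cv2.imwrite("pics/s3.png",im[:,:800][:600] if im.shape[0]<=600 else im[150:750])
for d in(0,-.019,-.045): print(proj(w,s["tcp_pos"]+M@np.array([d,0,.013])))
```

```text
cam in tool [-0.19607341  0.07819782 -0.00036254] [[ 0.   -0.28  0.96]
 [ 0.   -0.96 -0.28]
 [ 1.    0.   -0.  ]]
0 -0.013 [380.5254579  241.94718539] [302 459]
0 0.013 [389.45726598 249.55796381] [347 497]
-0.019 -0.013 [381.49055    234.33974875] [307 421]
-0.019 0.013 [390.54222316 241.92607332] [352 459]
-0.066 -0.013 [383.977123   214.73908415] [319 323]
-0.066 0.013 [393.33935592 222.25026365] [366 361]
[[343.22662169 272.10397928]]
[[345.22182545 284.3080602 ]]
[[348.6575896  305.32362989]]
```

View pics/s3.png

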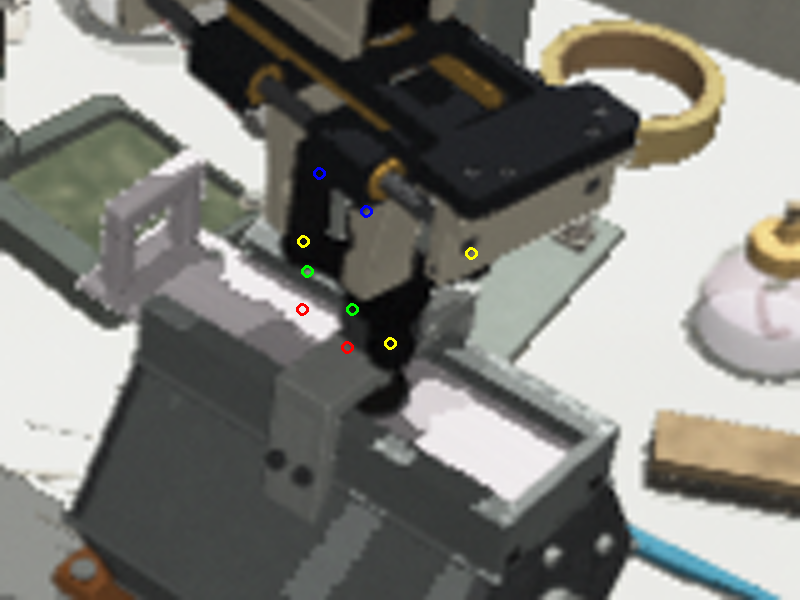

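Run:
```python
from h import *
c=cams.capture("scene");crop(c,365,175,425,240,"pics/s4.png",9)
s=sensors.get_state();M=R.from_euler('xyz',s["eef_rot"],degrees=True).as_matrix()
for d in(0,-.01,-.02,-.03,-.04,-.05,-.06):
  print(d,[tuple((((proj(c,s["tcp_pos"]+M@np.array([d,y,z]))[0]-[365,175])*9).round().astype(int)).tolist()) for y in(-.0095,.0095) for z in(-.013,.013)])
t=cams.capture("top");crop(t,380,220,490,310,"pics/t4.png",7)
```

```text
0 [(105, 622), (185, 692), (174, 590), (254, 658)]
-0.01 [(109, 587), (190, 656), (178, 554), (260, 622)]
-0.02 [(113, 550), (195, 619), (183, 518), (265, 585)]
-0.03 [(118, 514), (200, 582), (188, 481), (270, 549)]
-0.04 [(122, 476), (205, 545), (193, 444), (276, 511)]
-0.05 [(127, 439), (210, 507), (198, 406), (282, 474)]
-0.06 [(132, 400), (215, 469), (203, 368), (287, 435)]
```

View pics/s4.png

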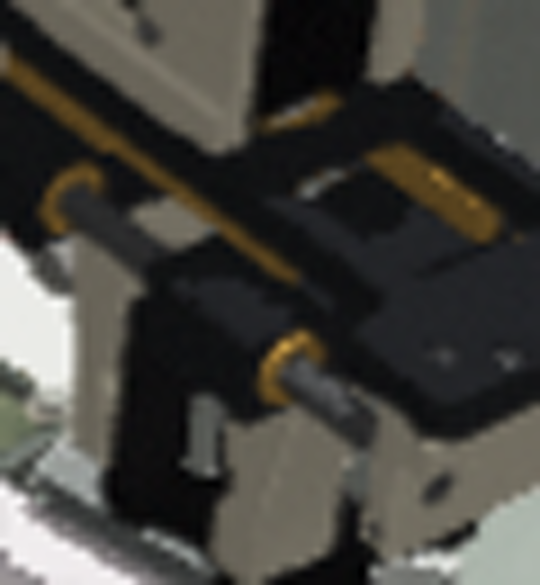

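Run:
```python
from h import *
import pickle
d=pickle.load(open("c0.pkl","rb"));t=d["top"]
w=cams.capture("wrist")
M=lambda u,v:(90+u/2.2,90+v/2.2)
pts=[(ray(t,M(688,290),.012),(262,94)),(ray(t,M(557,290),.012),(150,139)),(ray(t,(432,210),.008),(315,42))]
z0=w["xyz"].copy()
for dz in(-.02,-.01,0,.01,.02,.03,.04):
  w["xyz"]=z0+[0,0,dz]; print(dz,[(proj(w,p)[0]-o).round(1) for p,o in pts])
```

```text
-0.02 [array([-0.2, -1.6]), array([-9.7,  0.9]), array([ 1.9, -3.8])]
-0.01 [array([ 1.4, -0.2]), array([-4.9,  1. ]), array([ 2. , -0.8])]
0 [array([3. , 1.1]), array([-0.3,  1. ]), array([2.2, 2.1])]
0.01 [array([4.5, 2.4]), array([4. , 1.1]), array([2.3, 4.7])]
0.02 [array([5.9, 3.6]), array([8.1, 1.2]), array([2.4, 7.3])]
0.03 [array([7.2, 4.7]), array([12.1,  1.3]), array([2.5, 9.7])]
0.04 [array([8.5, 5.8]), array([15.8,  1.4]), array([ 2.7, 12. ])]
```

View pics/t4.png

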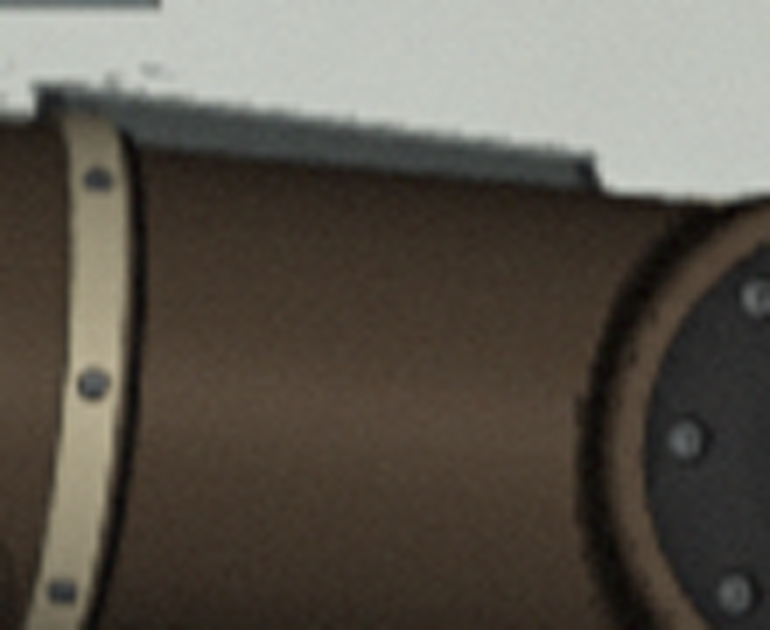

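The calibration is sound: column-foot features reproject within 3 px. However, the knob didn't turn, because its balls are still at −149/−29/91°. The visible finger ends sit about 25–30 mm behind the reported TCP, so the fingers passed over the arms. I'll swing back over that arm and lower in small steps, watching the force.

```bash
python3 -m handwheel '[-0.5,0.04,0.49,-10, -0.5,0.17,0.96,-20, -0.5,0.38,1.4,-30, -0.5,0.66,1.8,-40, -0.5,1.0,2.14,-50, -0.5,1.0,2.14,-50, 0,1.0,2.14,-50, 0.4,1.0,2.14,-50, 0.8,1.0,2.14,-50, 0.8,1.0,2.14,-50]'
python3 - <<'E'
from h import *
rel((.460,-.258,.203),31)
print(sensors.get_state()['contact_force'])
c=cams.capture("wrist");cv2.imwrite("pics/w3.png",c["image"][:,:,::-1])
c=cams.capture("scene");crop(c,350,170,440,270,"pics/s5.png",6)
E
```

```text
time_s: 5.7
tcp_pos: [0.4602, -0.2558, 0.1953]
eef_rot: [-136.2, 90.0, 164.7]
contact_force: [-0.0, 0.4, 0.2]
gripper_width: 0.0263
yaw_y 30.96 j6 128.7
[[-0.77 -0.13  0.17]]
turn -0.04
[-0.01783531  0.35398203  0.20687239]
```

View pics/w3.png

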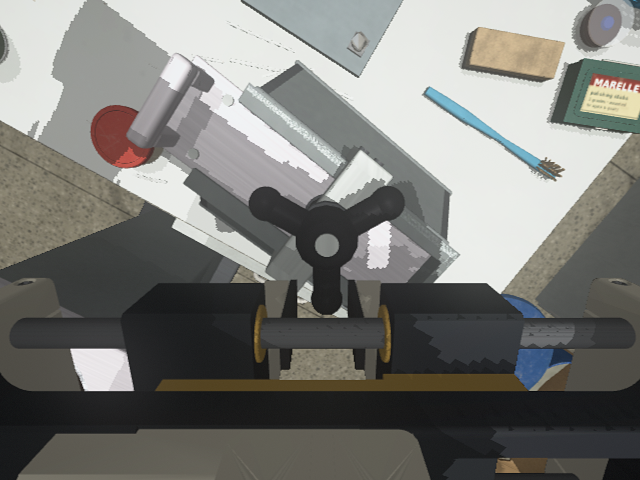

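View pics/s5.png

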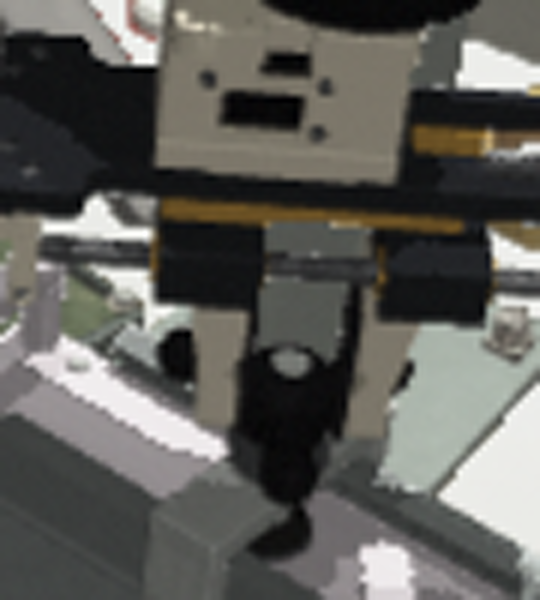

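The fingers now straddle the near arm: their ends are at (220,430) and (370,435) in the scene crop, with the ball at (285,470) between them and a little lower. I'll go down slowly.

```bash
python3 -m handwheel '[0.2,-0.05,0.1,0, 0.4,-0.1,0.17,0, 0.6,-0.1,0.17,0, 0.8,-0.1,0.17,0, 1.0,-0.1,0.17,0, 1.2,-0.1,0.17,0, 1.4,-0.1,0.17,0, 1.6,-0.1,0.17,0, 1.7,-0.1,0.17,0, 1.7,-0.1,0.17,0]'
python3 - <<'E'
from h import *
rel((.460,-.258,.203),31)
print(sensors.get_state()['contact_force'])
c=cams.capture("wrist");cv2.imwrite("pics/w4.png",c["image"][:,:,::-1])
c=cams.capture("scene");crop(c,350,170,440,270,"pics/s6.png",6)
E
```

```text
time_s: 7.05
tcp_pos: [0.4605, -0.2579, 0.1787]
eef_rot: [-137.6, 90.0, 163.4]
contact_force: [0.7, 0.2, -0.6]
gripper_width: 0.0263
yaw_y 30.98 j6 128.9
[[-2.43 -0.04 -0.02]]
turn -0.02
[ 0.68380028  0.22208885 -0.55034175]
```

View pics/s6.png

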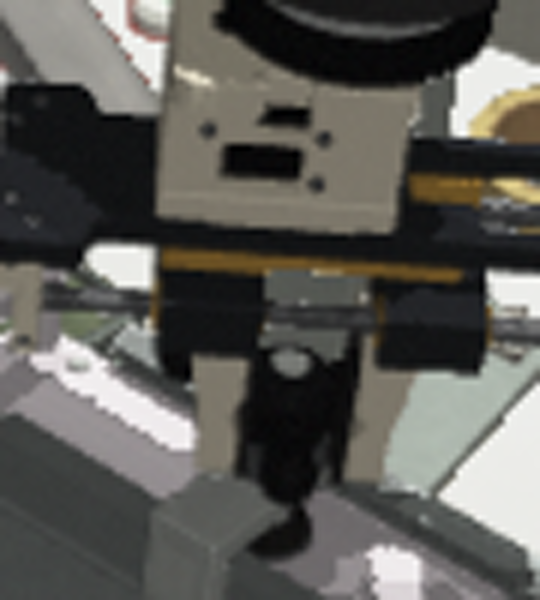

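```bash
python3 -m handwheel '[0,0.04,-0.49,10, 0,0.17,-0.96,20, -0.05,0.38,-1.4,30, -0.07,0.66,-1.8,40, -0.08,1.0,-2.14,50, -0.1,1.4,-2.42,60, -0.12,1.84,-2.63,70, -0.13,2.31,-2.76,80, -0.15,2.8,-2.8,90, -0.16,3.29,-2.76,100]'
python3 - <<'E'
from h import *
rel((.484,-.2435,.203))
print(sensors.get_state()['contact_force'])
c=cams.capture("wrist");cv2.imwrite("pics/w5.png",c["image"][:,:,::-1])
E
```

```text
time_s: 8.4
tcp_pos: [0.4734, -0.2181, 0.1804]
eef_rot: [6.0, 89.9, -153.4]
contact_force: [-2.9, -4.1, 0.9]
gripper_width: 0.0258
yaw_y -69.36 j6 23.7
[[-2.26  2.75 -0.09]]
[-2.93112718 -4.08591986  0.91066688]
```

View pics/w5.png

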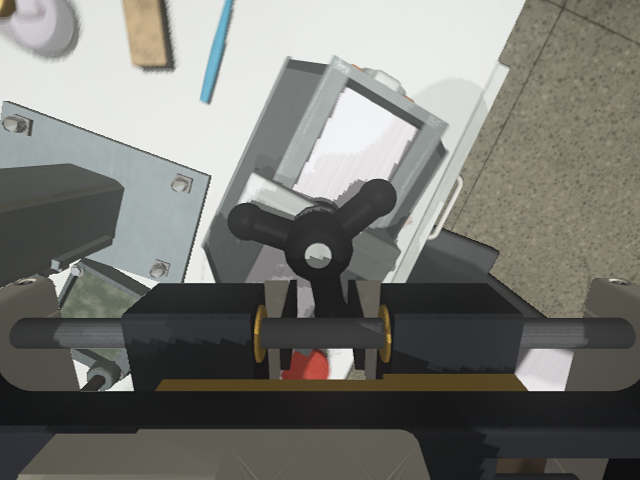

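It's turning: the arm is held against the right finger at (335,295), with a force of about 5 N. I'll continue.

```bash
python3 -m handwheel '[0,0.04,-0.49,10, 0,0.17,-0.96,20, -0.05,0.38,-1.4,30, -0.07,0.66,-1.8,40, -0.08,1.0,-2.14,50, -0.1,1.4,-2.42,60, -0.12,1.84,-2.63,70, -0.13,2.31,-2.76,80, -0.15,2.8,-2.8,90, -0.16,3.29,-2.76,100]' && python3 -c "
from h import *
rel((.484,-.2435,.203))"
```

```text
time_s: 9.7
tcp_pos: [0.5125, -0.237, 0.182]
eef_rot: [-40.0, 89.9, 60.8]
contact_force: [-0.3, 5.6, 1.8]
gripper_width: 0.0259
yaw_y -169.16 j6 -74.1
[[-2.1   2.92 -0.1 ]]
```

```bash
python3 -m handwheel '[0,0.04,-0.49,10, 0,0.17,-0.96,20, -0.05,0.38,-1.4,30, -0.07,0.66,-1.8,40, -0.08,1.0,-2.14,50, -0.1,1.4,-2.42,60, -0.12,1.84,-2.63,70, -0.13,2.31,-2.76,80, -0.14,2.31,-2.76,80, -0.14,2.12,-2.7,76]'
python3 - <<'E'
from h import *
rel((.484,-.2435,.203))
c=cams.capture("wrist");cv2.imwrite("pics/w6.png",c["image"][:,:,::-1])
E
```

```text
time_s: 10.95
tcp_pos: [0.4964, -0.2688, 0.1835]
eef_rot: [-150.7, 90.0, -125.2]
contact_force: [0.1, 0.8, -0.4]
gripper_width: 0.0261
yaw_y 115.42 j6 -146.0
[[-1.95  2.81 -0.03]]
```

View pics/w6.png

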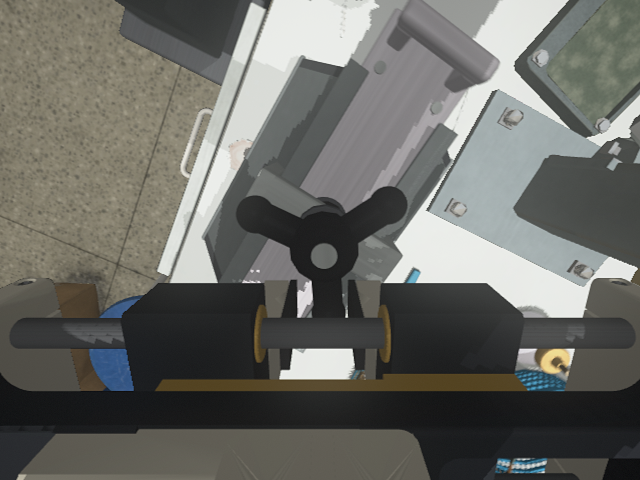

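```bash
python3 -m handwheel '[-2,0,0,0, -3.5,0,0,0, -3.5,0.04,0.49,-10, -3.5,0.17,0.96,-20, -3.5,0.38,1.4,-30, -3.5,0.66,1.8,-40, -3.5,1.0,2.14,-50, -3.5,1.4,2.42,-60, -3.5,1.84,2.63,-70, -3.5,2.31,2.76,-80]' && python3 -m handwheel '[0,0.04,0.49,-10, 0,0.17,0.96,-20, 0,0.38,1.4,-30, 0,0.66,1.8,-40, 0,1.0,2.14,-50, 0,1.4,2.42,-60, 0,1.84,2.63,-70, 0,2.31,2.76,-80, 0,2.8,2.8,-90, 0,3.29,2.76,-100]' && python3 -m handwheel '[0,0.04,0.49,-10, 0,0.17,0.96,-20, 0,0.38,1.4,-30, 0,0.66,1.8,-40, 0,1.0,2.14,-50, 0,1.4,2.42,-60, 0,1.4,2.42,-60, 0,1.4,2.42,-60, 0.5,1.4,2.42,-60, 0.5,1.4,2.42,-60]'
python3 - <<'E'
from h import *
rel((.484,-.2435,.203))
c=cams.capture("wrist");cv2.imwrite("pics/w7.png",c["image"][:,:,::-1])
E
```

```text
time_s: 12.25
tcp_pos: [0.5115, -0.236, 0.2186]
eef_rot: [71.5, 90.0, 176.9]
contact_force: [-0.7, 0.1, 0.7]
gripper_width: 0.0258
time_s: 13.5
tcp_pos: [0.4724, -0.218, 0.2187]
eef_rot: [96.3, 90.0, -58.3]
contact_force: [0.3, 0.8, 0.5]
gripper_width: 0.0259
time_s: 14.75
tcp_pos: [0.4564, -0.2406, 0.2128]
eef_rot: [-102.7, 89.9, 162.2]
contact_force: [-0.0, 0.1, -1.3]
gripper_width: 0.0259
yaw_y -5.07 j6 90.9
[[0.97 2.78 0.04]]
```

View pics/w7.png

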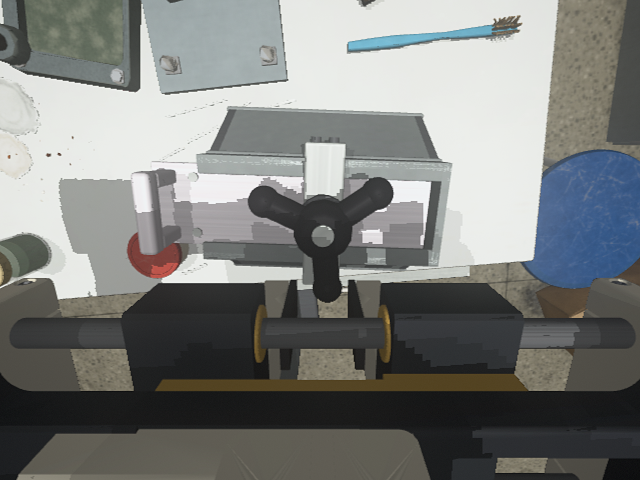

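```bash
python3 -m handwheel '[1,0,0.1,0, 1.9,0,0.1,0, 2.8,0,0.1,0, 2.8,0,0.1,0, 2.8,0,0.1,0, 2.8,0.04,-0.49,10, 2.8,0.17,-0.96,20, 2.75,0.38,-1.4,30, 2.73,0.66,-1.8,40, 2.72,1.0,-2.14,50]' && python3 -m handwheel '[0,0.04,-0.49,10, 0,0.17,-0.96,20, -0.05,0.38,-1.4,30, -0.07,0.66,-1.8,40, -0.08,1.0,-2.14,50, -0.1,1.4,-2.42,60, -0.12,1.84,-2.63,70, -0.13,2.31,-2.76,80, -0.15,2.8,-2.8,90, -0.16,3.29,-2.76,100]' && python3 -c "
from h import *
rel((.484,-.2435,.203))"
```

```text
time_s: 16.05
tcp_pos: [0.468, -0.2213, 0.1866]
eef_rot: [22.6, 89.9, -122.8]
contact_force: [-2.4, -4.7, -1.4]
gripper_width: 0.0257
time_s: 17.3
tcp_pos: [0.5098, -0.2306, 0.188]
eef_rot: [-17.1, 89.9, 97.5]
contact_force: [-2.7, 5.8, 2.7]
gripper_width: 0.0259
yaw_y -155.35 j6 -60.9
[[-1.5   2.88 -0.09]]
```

```bash
python3 -m handwheel '[0,0.05,-0.51,10.5, 0,0.19,-1.0,21, -0.05,0.41,-1.46,31.5, -0.07,0.72,-1.87,42, -0.08,1.1,-2.22,52.5, -0.1,1.53,-2.49,63, -0.12,2.0,-2.68,73.5, -0.13,2.51,-2.78,84, -0.15,3.02,-2.79,94.5, -0.16,3.52,-2.7,105]'
python3 - <<'E'
from h import *
hub=np.array([.484,-.2435]);xb=np.array([-.118,-.993])
rel((*(hub-.114*xb),.30),0)
c=cams.capture("wrist");cv2.imwrite("pics/w8.png",c["image"][:,:,::-1])
c=cams.capture("scene");crop(c,320,150,460,290,"pics/s8.png",4)
E
```

```text
time_s: 18.55
tcp_pos: [0.4916, -0.2707, 0.1902]
eef_rot: [-11.1, 89.8, -1.4]
contact_force: [4.9, 1.1, -0.5]
gripper_width: 0.0261
yaw_y 99.66 j6 -161.4
[[-10.98  13.73   2.98]]
turn 99.66
```

View pics/w8.png

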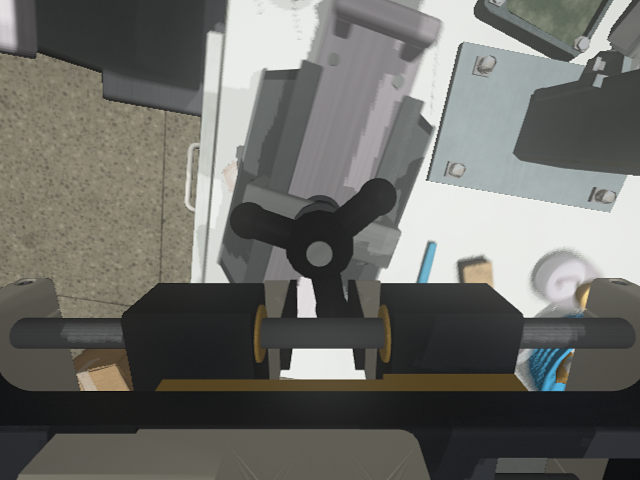

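View pics/s8.png

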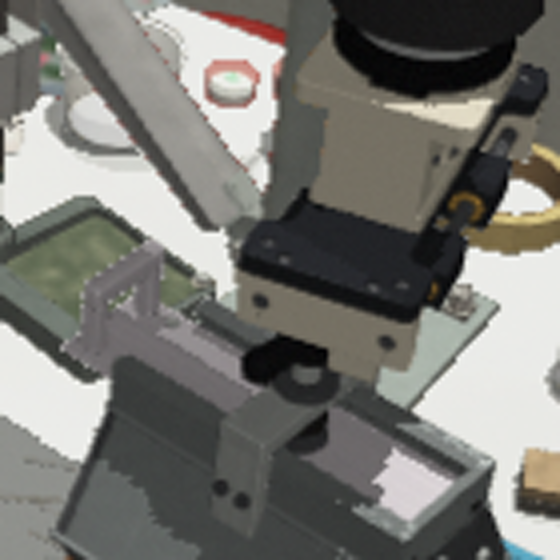

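The knob has turned through about 523° (9.1 rad, roughly 8.7 mm of lift), and the clamp pad in the scene crop at (305,430) now looks clear. Now to the handle.

```bash
python3 -c "
from h import *
rel([(.4975,-.1295,.255),(.4975,-.1295,.20)],173.2)"
```

```text
yaw_y 99.86 j6 -161.2
[[-6.48 13.82  3.08]
 [-0.98 13.82  3.06]]
turn -73.34
```

```bash
python3 -m handwheel '[0,0.02,0.3,-6, -2,0.02,0.3,-6, -4.5,0.02,0.3,-6, -6.5,0.5,0.5,-13, -6.5,3,1,-23, -6.5,6,1.5,-33, -6.5,9,2,-43, -6.5,11.5,2.5,-53, -6.5,13.8,3.1,-63, -6.5,13.8,3.1,-73.3]' 4.5
python3 - <<'E'
from h import *
import pickle
rel((.4975,-.1295,.155),173.2)
c=cams.capture("wrist");cv2.imwrite("pics/w9.png",c["image"][:,:,::-1])
print(sensors.get_state()["joints"])
print(proj(c,(.4975,-.1295,.204)))
pickle.dump(c,open("w9.pkl","wb"))
E
```

```text
time_s: 19.9
tcp_pos: [0.496, -0.1285, 0.2547]
eef_rot: [162.9, 90.0, -113.2]
contact_force: [-0.1, -0.3, -0.5]
gripper_width: 0.0452
yaw_y 173.99 j6 -103.5
[[ 9.97 -0.16 -0.08]]
turn 0.79
[ 7.40844234e+00  2.83333344e+00 -1.32154058e+01  1.90331916e-02
 -7.39613289e+01 -1.02946743e+02]
[[320.85989284 245.81646892]]
```

View pics/w9.png

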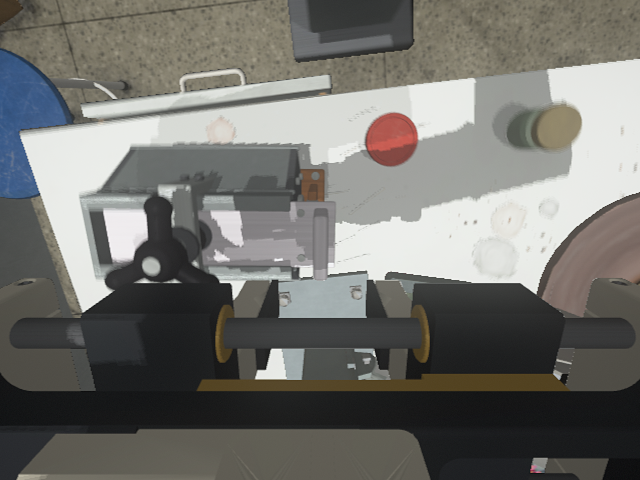

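The wrist view shows the bar from (320,208) to (318,275), so its middle is within about 3 px of the prediction (321,246). Descending.

```bash
python3 -m handwheel '[2,-0.1,-0.05,0.8, 4,-0.15,-0.1,0.8, 6,-0.15,-0.1,0.8, 7,-0.15,-0.1,0.8, 8,-0.15,-0.1,0.8, 8.6,-0.15,-0.1,0.8, 9.2,-0.15,-0.1,0.8, 9.7,-0.15,-0.1,0.8, 9.7,-0.15,-0.1,0.8, 9.7,-0.15,-0.1,0.8]'
python3 - <<'E'
from h import *
rel((.4975,-.1295,.155),173.2)
c=cams.capture("wrist");cv2.imwrite("pics/w10.png",c["image"][:,:,::-1])
c=cams.capture("scene");crop(c,310,150,440,280,"pics/s10.png",4.5)
E
```

```text
time_s: 21.2
tcp_pos: [0.4976, -0.1308, 0.1576]
eef_rot: [-98.1, 90.0, -15.6]
contact_force: [0.3, 0.7, -0.4]
gripper_width: 0.0449
yaw_y 172.48 j6 -104.7
[[0.26 0.03 0.13]]
turn -0.72
```

View pics/s10.png

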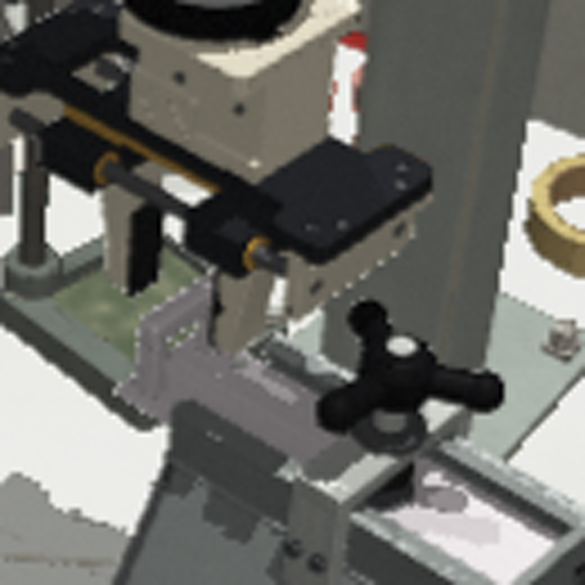

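View pics/w10.png

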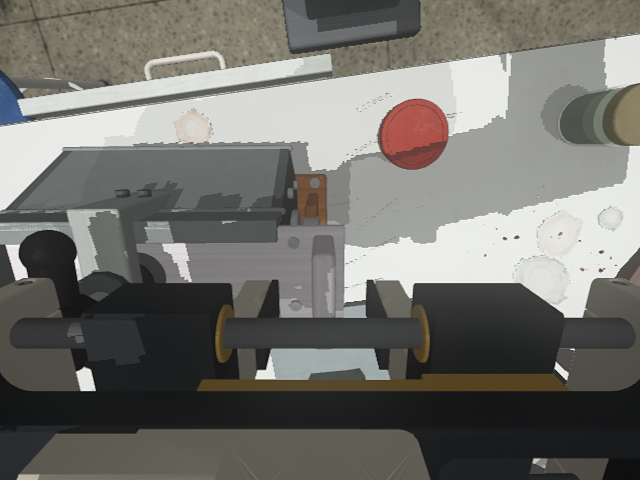

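```bash
python3 -m handwheel '[0,0,0.05,0, 0,0,0.1,0, 0,0,0.1,0, 0,0,0.1,0, 0,0,0.1,0, 0,0,0.1,0, 0,0,0.1,0, 0,0,0.1,0, 0,0,0.1,0, 0,0,0.1,0]' 0 50
python3 - <<'E'
from h import *
c=cams.capture("scene");crop(c,310,150,440,280,"pics/s11.png",4.5)
hub=np.array([.484,-.2435]);xb=np.array([-.118,-.993])
s=sensors.get_state();p=s["tcp_pos"]
rel([p+[0,0,.008],p+np.array([*(-.05*xb),.008]),p+np.array([*(-.22*xb),.008])]);print(s["contact_force"],s["moment"])
E
```

```text
time_s: 22.55
tcp_pos: [0.4977, -0.1298, 0.1574]
eef_rot: [-87.8, 90.0, -5.4]
contact_force: [-0.3, -0.2, -0.7]
gripper_width: 0.011
yaw_y 172.48 j6 -104.8
[[-0.8  -0.    0.  ]
 [-0.8   0.07  5.  ]
 [-0.8   0.29 22.  ]]
[-0.12874508  0.24736045 -0.07689983] [ 0.17671384 -0.24244823 -0.03018116]
```

View pics/s11.png

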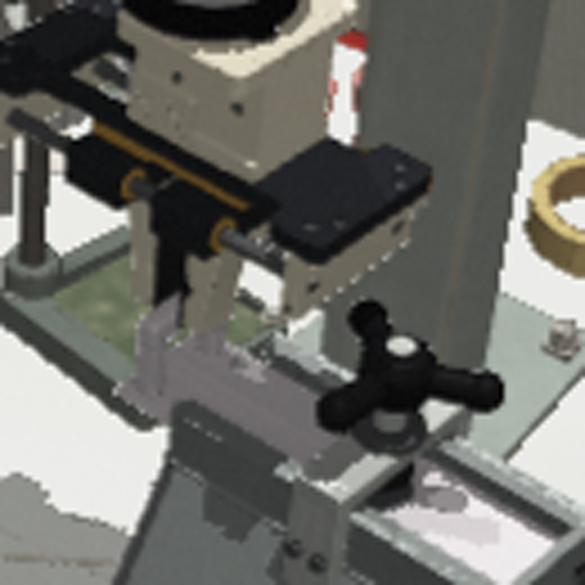

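Gripped: the opening is 11 mm on the 12 mm bar. Now I'll lift 8 mm and check.

```bash
python3 -m handwheel '[-0.2,0,0,0, -0.4,0,0,0, -0.6,0,0,0, -0.8,0,0,0, -0.8,0,0,0, -0.8,0,0,0, -0.8,0.01,0.2,0, -0.8,0.01,0.4,0, -0.8,0.02,0.6,0, -0.8,0.02,0.8,0]'
python3 - <<'E'
from h import *
c=cams.capture("scene");crop(c,310,150,440,280,"pics/s12.png",4.5)
s=sensors.get_state();print(s["contact_force"],s["moment"])
E
```

```text
time_s: 23.85
tcp_pos: [0.4985, -0.1217, 0.1654]
eef_rot: [94.1, 90.0, 176.5]
contact_force: [-0.2, 0.1, -2.1]
gripper_width: 0.0112
[-0.37300182  0.04666275 -2.1330572 ] [ 0.17183977 -0.1452551   0.04618667]
```

View pics/s12.png

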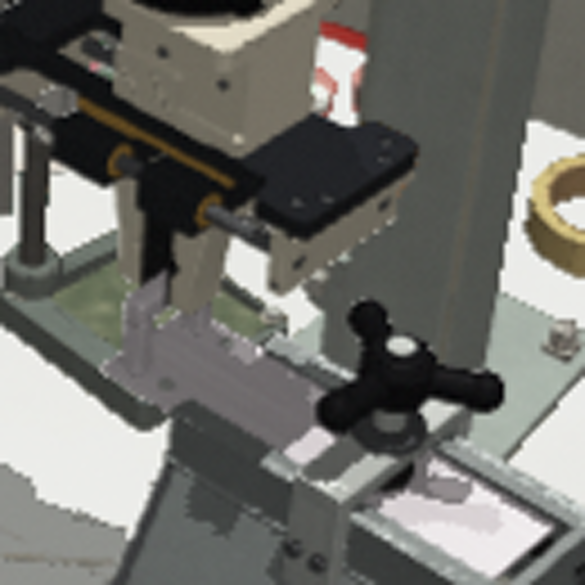

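The hatch is free: the force is about 2 N down, roughly its weight, with no side force. Drawing it out.

```bash
python3 -m handwheel '[0,0.01,1,0, 0,0.03,2.2,0, 0,0.05,3.4,0, 0,0.06,4.6,0, 0,0.08,5.8,0, 0,0.09,7,0, 0,0.11,8.2,0, 0,0.12,9.4,0, 0,0.14,10.6,0, 0,0.15,11.6,0]' && python3 -c "
from h import *
s=sensors.get_state();print(s['contact_force'],s['moment'])
hub=np.array([.484,-.2435]);xb=np.array([-.118,-.993])
rel((*(hub-.345*xb),s['tcp_pos'][2]),173.2)"
```

```text
time_s: 25.15
tcp_pos: [0.5123, -0.0059, 0.1654]
eef_rot: [175.5, 90.0, -102.1]
contact_force: [0.2, -0.2, -2.1]
gripper_width: 0.0111
[ 0.2493861  -0.20171308 -2.1434399 ] [ 0.16008953 -0.24186506  0.03617417]
yaw_y 172.49 j6 -118.8
[[-0.    0.14 10.57]]
turn -0.71
```

```bash
python3 -m handwheel '[0,0.02,1,0, 0,0.03,2.2,0, 0,0.05,3.4,0, 0,0.06,4.6,0, 0,0.08,5.8,0, 0,0.09,7,0, 0,0.11,8.2,0, 0,0.12,9.4,0, 0,0.14,10.6,0, 0,0.14,10.6,0]'
python3 - <<'E'
from h import *
s=sensors.get_state();print(s['contact_force'],s['moment'])
rel((.5247,.0991,.03))
c=cams.capture("scene");crop(c,220,110,460,300,"pics/s13.png",3.1)
c=cams.capture("top");crop(c,220,180,480,330,"pics/t13.png",3)
E
```

```text
time_s: 26.4
tcp_pos: [0.5248, 0.0994, 0.1653]
eef_rot: [139.7, 90.0, -137.8]
contact_force: [1.0, 0.2, -3.0]
gripper_width: 0.0114
[ 1.02093883  0.2113189  -2.9656967 ] [ 0.10071881 -0.16439536 -0.01005413]
yaw_y 172.53 j6 -129.2
[[13.53  0.   -0.03]]
```

View pics/s13.png

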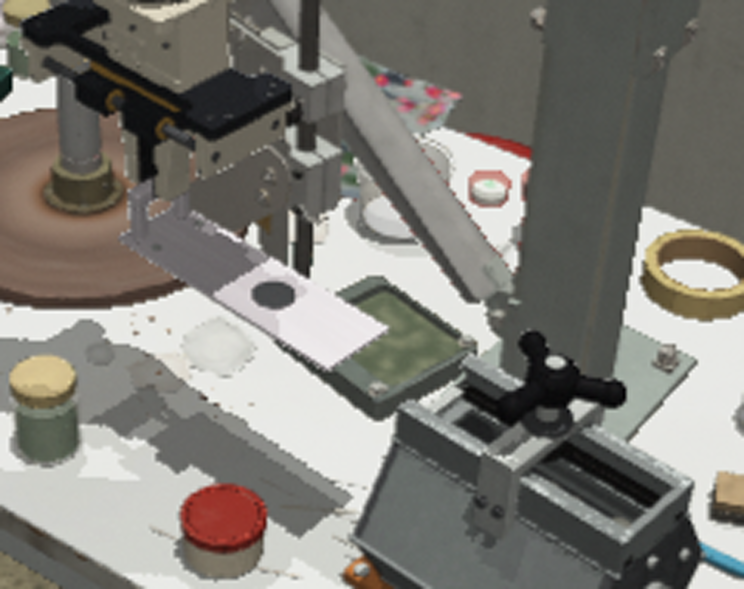

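View pics/t13.png

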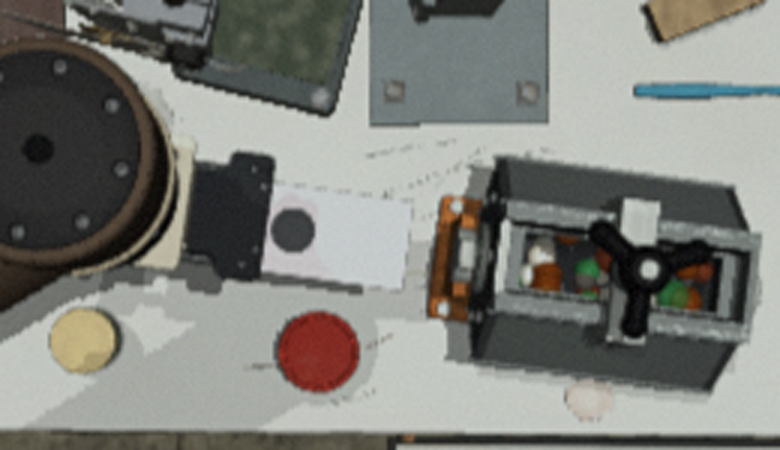

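The hatch is fully out and clear. In the top crop its rear edge is at x≈410 and the cradle's edge is at 430. The tub, jar and mast are clear too, so I'll lower it straight down.

```bash
python3 -m handwheel '[1,0,0,0, 2.4,0,0,0, 3.8,0,0,0, 5.2,0,0,0, 6.6,0,0,0, 8,0,0,0, 9.4,0,0,0, 10.8,0,0,0, 12,0,0,0, 12.8,0,0,0]'
python3 - <<'E'
from h import *
s=sensors.get_state();print(s['contact_force'],s['moment'])
c=cams.capture("scene");crop(c,220,110,460,300,"pics/s14.png",3.1)
E
```

```text
time_s: 27.75
tcp_pos: [0.5245, 0.0985, 0.0365]
eef_rot: [130.9, 90.0, -146.6]
contact_force: [-0.1, -0.6, -0.4]
gripper_width: 0.0111
[-0.11739933 -0.55515108 -0.41834767] [ 0.10871025 -0.15020214  0.02279412]
```

View pics/s14.png

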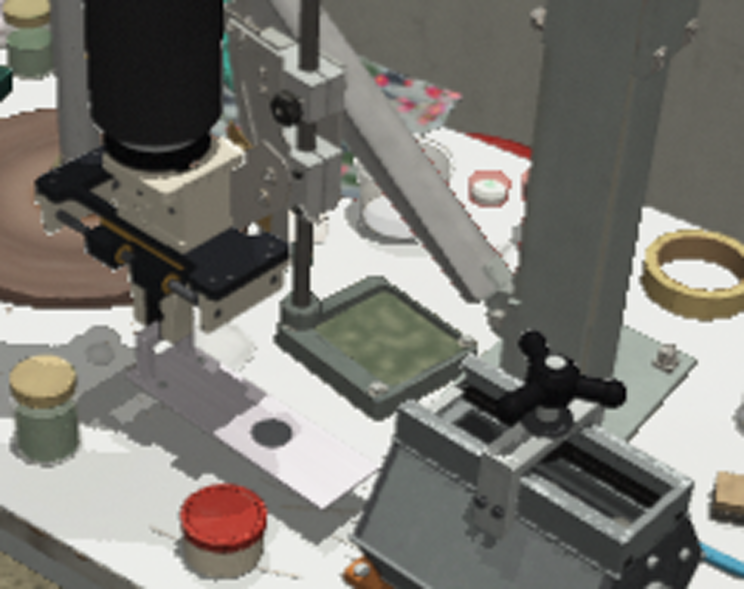

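```bash
python3 -m handwheel '[0.4,0,0,0, 0.8,0,0,0, 1.2,0,0,0, 1.5,0,0,0, 1.8,0,0,0, 2.1,0,0,0, 2.3,0,0,0, 2.5,0,0,0, 2.6,0,0,0, 2.6,0,0,0]'
python3 - <<'E'
from h import *
s=sensors.get_state();print(s['contact_force'],s['moment'])
c=cams.capture("scene");crop(c,220,200,380,300,"pics/s15.png",4.8)
E
```

```text
time_s: 29.05
tcp_pos: [0.5246, 0.0986, 0.0113]
eef_rot: [134.1, 90.0, -143.4]
contact_force: [0.1, 0.4, -1.9]
gripper_width: 0.0109
[ 0.11638891  0.36228844 -1.89702985] [ 0.15958666 -0.18094598 -0.02466963]
```

View pics/s15.png

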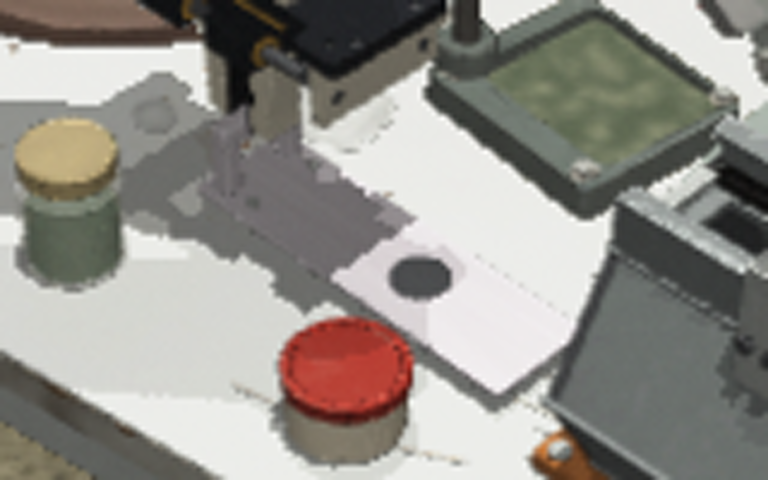

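Still carried (−1.9 N), a few mm up. I'll continue in 1 mm steps.

```bash
python3 -m handwheel '[0.1,0,0,0, 0.2,0,0,0, 0.25,0,0,0, 0.3,0,0,0, 0.35,0,0,0, 0.4,0,0,0, 0.4,0,0,0, 0.4,0,0,0, 0.4,0,0,0, 0.4,0,0,0]'
python3 - <<'E'
from h import *
s=sensors.get_state();print(s['contact_force'],s['moment'])
c=cams.capture("scene");crop(c,220,200,380,300,"pics/s16.png",4.8)
E
```

```text
time_s: 30.35
tcp_pos: [0.5247, 0.0986, 0.0074]
eef_rot: [-45.7, 90.0, 36.7]
contact_force: [0.7, 0.2, -2.3]
gripper_width: 0.0111
[ 0.6974211   0.19432699 -2.32470532] [ 0.1293662  -0.20603145  0.05274454]
```

View pics/s16.png

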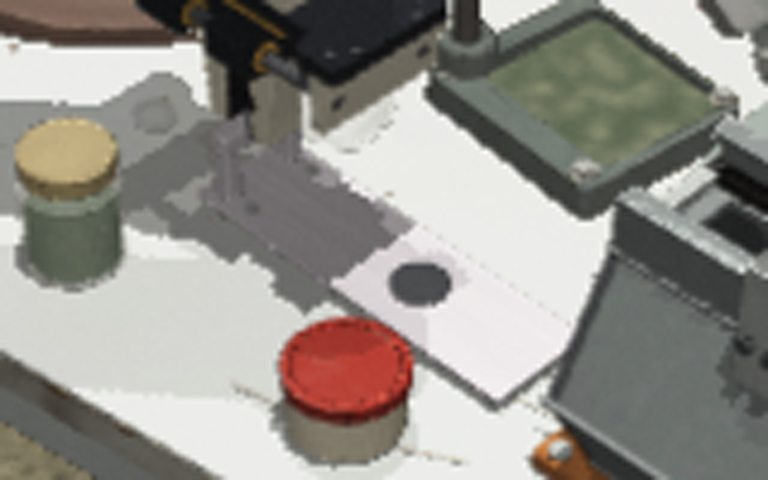

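```bash
python3 -m handwheel '[0.05,0,0,0, 0.1,0,0,0, 0.15,0,0,0, 0.2,0,0,0, 0.2,0,0,0, 0.2,0,0,0, 0.2,0,0,0, 0.2,0,0,0, 0.2,0,0,0, 0.2,0,0,0]' && python3 -c "
from h import *
for i in range(4):
  s=sensors.get_state();print(s['contact_force'],s['moment']);cams.capture('top')"
```

```text
time_s: 31.65
tcp_pos: [0.5253, 0.0993, 0.0061]
eef_rot: [-49.7, 89.9, 32.8]
contact_force: [-3.6, 4.9, 6.9]
gripper_width: 0.0114
[-3.64395696  4.90237336  6.88568257] [ 1.29902104  0.86452593 -0.04879758]
[-2.62644851  3.24435031  6.1742567 ] [ 1.2837229   0.87026429 -0.06965335]
[-3.41532153  3.51501146  6.29869097] [ 1.27628084  0.88133594 -0.06909758]
[-2.57438655  4.47925324  6.96004099] [ 1.26237058  0.92741878 -0.0888536 ]
```

Touchdown: the bench now pushes back with about 7 N. I'll ease up 0.5 mm, then release.

```bash
python3 -m handwheel '[-0.05,0,0,0, -0.05,0,0,0, -0.05,0,0,0, -0.05,0,0,0, -0.05,0,0,0, -0.05,0,0,0, -0.05,0,0,0, -0.05,0,0,0, -0.05,0,0,0, -0.05,0,0,0]' - 20 && python3 -m handwheel '[0,0,0,0, 0,0,0,0, 0,0,0,0, 0,0,0,0, 0,0,0,0, 0,0,0,0, 0,0,0,0, 0,0,0,0, 0,0,0,0, 0,0,0,0]' 3
python3 - <<'E'
from h import *
c=cams.capture("scene");crop(c,220,200,380,300,"pics/s17.png",4.8)
c=cams.capture("wrist");cv2.imwrite("pics/w17.png",c["image"][:,:,::-1])
E
```

```text
time_s: 33.1
tcp_pos: [0.5252, 0.099, 0.0062]
eef_rot: [-53.1, 89.9, 29.4]
contact_force: [-0.8, 2.4, 5.9]
gripper_width: 0.0118
time_s: 34.35
tcp_pos: [0.5247, 0.0986, 0.0059]
eef_rot: [-53.0, 90.0, 29.4]
contact_force: [0.1, -0.7, -0.7]
gripper_width: 0.0303
```

View pics/s17.png

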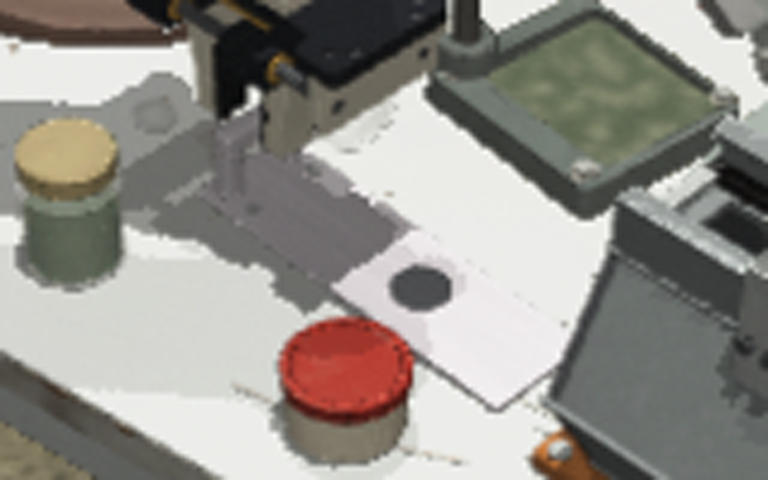

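View pics/w17.png

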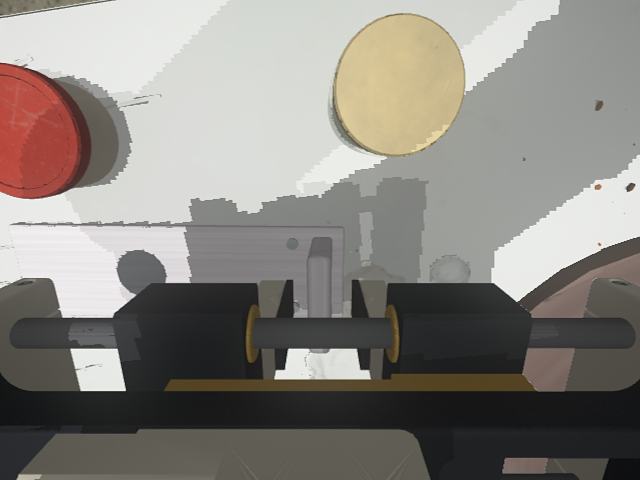

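It's released. In the wrist view the bar at (320,265–350) sits between the pads with clearance on both sides, so I'll go straight up.

```bash
python3 -m handwheel '[-0.5,0,0,0, -1.2,0,0,0, -2.2,0,0,0, -3.5,0,0,0, -5,0,0,0, -7,0,0,0, -9,0,0,0, -11,0,0,0, -13,0,0,0, -14,0,0,0]' 3
python3 - <<'E'
from h import *
import pickle
d0=pickle.load(open("c0.pkl","rb"))
c=cams.capture("scene");crop(c,190,130,500,330,"pics/s18.png",2.5)
w=cams.capture("wrist");cv2.imwrite("pics/w18.png",w["image"][:,:,::-1])
t=cams.capture("top");crop(t,140,160,520,330,"pics/t18.png",2.1)
hub=np.array([.484,-.2435]);xb=np.array([-.118,-.993])
print(proj(w,(*(hub-.345*xb),.054)))
print(proj(w,(*(hub-.345*xb),.06)))
E
```

```text
time_s: 35.7
tcp_pos: [0.5252, 0.0989, 0.1478]
eef_rot: [-54.3, 89.9, 28.2]
contact_force: [0.9, 0.5, 0.6]
gripper_width: 0.0296
[[321.70960251 228.53744288]]
[[321.71631941 230.23034283]]
```

View pics/s18.png

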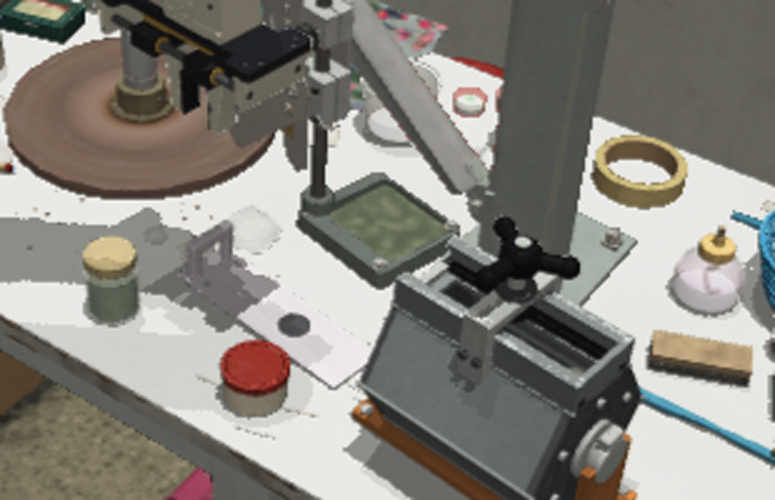

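View pics/w18.png

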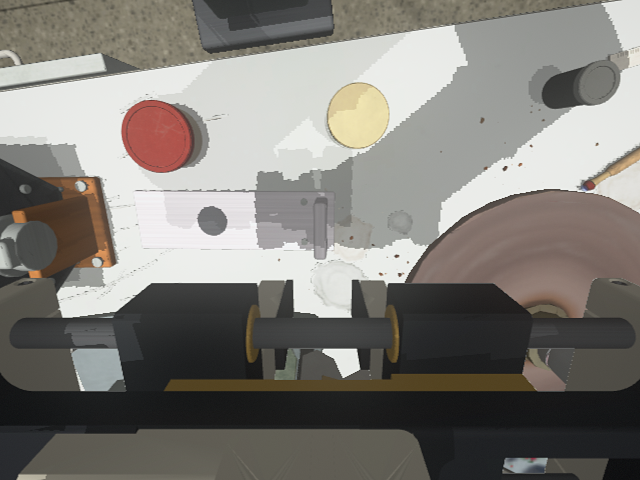

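View pics/t18.png

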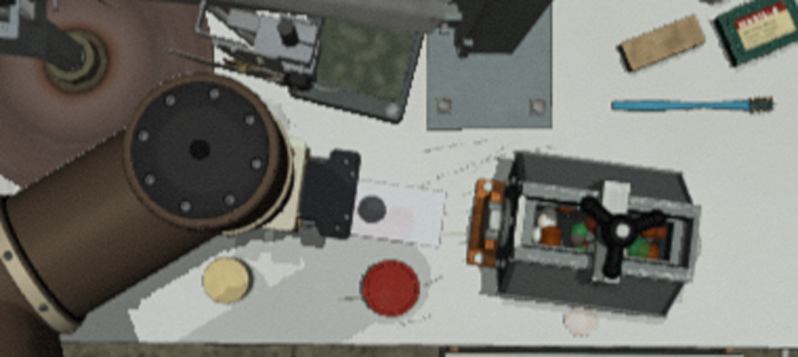

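The hatch lies flat with its handle up at (320,228) in the wrist view, where I predicted it. It is about 28 mm clear of the cradle, and the tub, jar, stone and brush are where they were. Handing in.

```bash
python3 -c "
from plant import workorder
print(workorder.close_job())"
```

```text
the job is handed in; nothing more can be done
None
```

The hatch is out of the barrel and lying on the bench, and I handed the job in at about 36 s. The hand-in reports no verdict, so the results below are from my own measurements and pictures.

- **Knob:** I turned it clockwise about 523° (roughly 9.1 rad, or 8.7 mm of rise). I worked this out from the tool angles and the arm positions in the pictures, since the joint value can't be read.
- **Hatch:** I gripped it by the bow handle, raised it 8 mm, drew it out over the lip and lowered it to the bench. It showed no side force when it started to move. At touchdown the bench pushed back with about 7 N before I released it.
- **Last checks:** The hatch lies handle up and looks flat. Its 6 mm cleat should tilt it about 0.04 rad and put the grip bar at about 47 mm. It is about 28 mm clear of the cradle. By eye, the tub, jar, canister, stone and brush look unmoved.

**First attempt failed:** my first try at turning the knob swept over its arms without touching them. The finger ends are about 25–30 mm short of the reported TCP, although the task puts the TCP at the very end of the fingers. I worked about 25 mm lower from then on; nothing was disturbed.

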